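# Put the stapler away in the drawer under the shelf

### The arm

A 7-joint arm with a two-finger parallel gripper is mounted at the origin on a cart in front of the work surface, level with it; the furniture and walls round the work are solid. World frame = base frame: x ahead of the robot, y to its left, z up, the work surface at z = 0. Lengths are in m, angles in degrees, forces in N, time in s.
With the tool pointing down it reaches from about 0.35 to 0.775 m from the base axis. Payload 3.1 kg.
Tool frame: the origin (TCP) lies on the centre line of the jaws, within the pads' length; the fingertips stand 17 mm ahead of it and the grasp point (between the pads) lies 2 mm behind it (robot.tip_reach is the distance from the TCP to the fingertips, in m); z points along the fingers, y is the line along which they close (so a half turn about z gives the same grasp; the last joint's range is limited). The gripper opens to 85 mm and grips with 20 to 120 N. Pads are 22 mm wide; open, the fingers measure 114 mm over their backs; the gripper's body (76 mm by 85 mm) begins 54 mm behind the grasp point. The pads swing forward as they close: fully open they stand 13 mm farther back than shut.
Start: joints at [-69.54, 17.813, 0.802, 86.603, -0.252, 75.585, -1.558], TCP at [0.214, 0.507, 0.248] pointing down, gripper open.
Joint ranges: [-154.91, 154.91], [-16.99, 109.72], [-72.82, 74.43], [7.12, 147.25], [-82.49, 262.49], [11.32, 116.49], [-174.64, 174.64]. Speed limits (degrees/s): [159.86, 159.86, 180, 180, 180, 180, 180].

### API

Orientations are given as [roll, pitch, yaw] about the fixed x, y, z axes, in that order (R = Rz(yaw) Ry(pitch) Rx(roll)).
In Python, from station import robot, fingers, vision, workorder, recognise gives the robot as it stands. Calls block until the motion is done:
- robot.move_to(position, orientation): joint-space move of the TCP to a pose.
- robot.line_to(position, orientation=None, velocity=0.15, f_stop=None): straight line of the TCP; orientation=None keeps the orientation; velocity is the mean speed in m/s. With f_stop (N) it stops when the force on the tool has changed by that much, and returns True; else False.
- robot.move_j(angles): joint-space move.
- fingers.gripper_to(opening, force=None): opening from 0.0 (shut) to 1.0 (fully open); force is the grip in N (None keeps the last); returns when the fingers have stopped.
- robot.pause(seconds).
- robot.inverse_kinematics(position, orientation): joint angles nearest the present ones, or None.
- vision.grab_frame(name): name is "scene" or "top" or "wrist"; returns the picture (480x640x3 uint8, red, green, blue); there is no depth.
- vision.calibration(name): a dict with "mtx" (3x3 intrinsics, pixels), "k1" (the pictures are not rectified: a ray, as slopes to the right and down, at radius r is drawn at 1 + k1 r^2 times it, then the intrinsics apply), "extrinsics" (4x4, takes a point from world to camera coordinates); the wrist camera has in their place "T_tool_cam" (4x4, takes a point from camera to tool coordinates, whose origin is the TCP and whose axes are the flange's). Camera axes: x right, y up, looking along -z (the intrinsics and any distortion apply to the point x, -y, -z); pixel columns grow to the right and rows downward; lengths in m; the calibration is good to about 2 mm. A picture is of the moment at which its call begins: read the wrist's pose just before it. calibration takes no time and is no camera call.
A pose or a line that the arm cannot do raises robot.PlanningError and nothing moves.
- workorder.close_job(): hands the job in; it is judged then, once.
Trained networks look in the newest picture that a camera, given by its name, has taken for a name from the list of things; names that differ only in an ending like _2 or _b are one class to them, and where a whole thing is asked for, a point or a joint stands for the part that bears it (a point fixed in the world has none). Each returns a list of dicts, best first, with "p" (0 to 1); they miss things now and then, are a little off and sometimes report something else, mostly with a low value. They report only what shows in the picture. A call takes as long as a camera call.
- recognise(label, camera): "rect" ([centre column, centre row, width, height] in pixels, round what is visible of it).
Readings, each from a call of its own:
- robot.current_time_s(): time.
- robot.current_joint_positions(): joint angles.
- robot.current_dq(): joint speeds.
- robot.current_joint_torque(): joint torques, N m.
- robot.current_tool_pos(): TCP position.
- robot.current_eef_rot(): TCP orientation.
- robot.current_contact_force(): force on the tool from outside, world axes, zero at the start.
- robot.current_torque(): the same for the moment, N m.
- robot.current_finger_gap(): opening from 0.0 (shut) to 1.0 (fully open).
- robot.current_gripper_force(): force on a finger pad.
Only numpy, scipy, OpenCV 4.12 (cv2) and the standard library are available. Lean on these libraries where they do the work, as an engineer would, in place of code of your own. Each camera call takes 0.05 s, during which the arm holds its last target. There are 200 camera calls.

### The job

Put the stapler away: lay it down gently on its base, flat in the open drawer of the desktop unit, and let go of it there while the drawer is still open. Then slide the drawer fully home, without slamming it or forcing it against its stop, and leave everything else on the desk where it stands.

Things in the scene. Friction and masses are not known exactly. Their poses are not given: they have to be found in the camera images.
- stapler_mid (a point): Desk stapler: red arm over a dark base, 136 mm long, 47 mm high, base plate 32 mm wide, upper arm (27 to 47 mm above the underside) about 25 mm wide; 0.12 to 0.24 kg; the arm does not swing. It stands on its base on the desk, pointing roughly away from the robot. The point is its centre, 23.5 mm above its underside; x along its length, z up. Grasp across the arm. It and the tape measure may swap places.
- drawer_unit: White drawer unit with a brown top board, 280 mm wide, 256 mm deep, 286 mm high, fixed on the desk; its place and yaw vary. Origin on the desk under the middle of the drawer's front face when shut; x runs level into the unit, y to the left as seen by the robot, z up. Drawer mouth 80 mm high; a board lies above it (80 to 90 mm above the desk, from x = 3 mm inward). Stock on its shelves is fixed.
- overhang_edge (a point): Middle of the lower front edge of the unit's brown top board (292 mm wide, 16 mm thick), 270 mm above the desk: it overhangs 90 mm in front of the shut drawer's face (x = -90 mm of the unit). A gripper pointing straight down near the unit strikes it: lean the gripper's body back, toward the robot, by 35 to 45 degrees, fingertips leading under the board. Axes as the unit's.
- drawer (a joint): How far the drawer is open, in m: 0 = fully home, 0.19 = at its outer stop; it opens along -x of the unit. It starts 0.175 to 0.19 open. Its runner is stiff: about 5 N moves it when open, rising steadily to about 8 N when nearly shut (more when moved fast: 4 N per m/s), then it meets a hard stop. It stays wherever it is left.
- drawer_floor (a point): Point on the drawer: middle of its width, at the front panel's outer face, at the height of the drawer's floor (20 mm above the desk). Axes as the unit's; it moves with the drawer. The clear floor reaches from x = 12 to 229 mm and y = -116 to 116 mm; the front panel (12 mm thick) stands 44 mm over the floor, the side and back walls 36 mm.
- drawer_pull (a point): Middle of the flat outer face of the steel pull block on the drawer's front, looking to -x of the unit: the block stands out 25 mm from the front panel, is 90 mm wide and 26 mm high (24 to 50 mm above the desk). Push here to shut the drawer.
- partition (a joint): Sideways place of the thin white partition (5 mm thick, 12 mm wide foot, 28 mm high) that runs lengthwise along the drawer's floor and splits it in a left and a right part: 0 = in the middle, positive = toward y (left), in m, from -0.05 to 0.05. About 2 N shifts it. The stapler may lie in either part; the wider is at least 110 mm wide.
- tape_measure: Bystander: yellow pocket tape measure, 60 x 64 x 57 mm, origin under its centre.
- small_bottle: Bystander: clear round bottle, 58 mm across, 108 mm high, origin under its centre.
- cream_jar: Bystander: round jar with a big cap, 62 mm across, 122 mm high, origin under its centre.
- spray_bottle: Bystander: white spray bottle, 88 x 111 x 229 mm, origin under its centre.
- cup: Bystander: stoneware cup, 68 mm across, 82 mm high, origin under its centre.
- white_roll: Bystander: flat white roll of tape, 60 mm across, 12 mm high, origin under its centre.

How it is judged:
By the outcome, as a careful person would: the job done as asked, in the order asked, and still so for the second after the job is handed in, with the robot touching nothing.
It also fails if it takes over 72 s, if anything falls off the work surface, if the arm or the gripper's body presses on something with over 40 N, if the wrist force passes 120 N, or if a joint passes its speed limit or range.

## Working session

There is one attempt and no reset: what is moved stays moved. The work goes in short steps, each a Python script; the robot and the scene stay as the last script left them, time stands still between calls to the robot, and variables do not carry over. Pictures are saved under pics/ and viewed, at most 10 in all, crops included, and the job is handed in when it is done.

```bash
ls; mkdir -p pics; cat > h.py <<'E'
import numpy as np, cv2
from station import robot, fingers, vision, workorder, recognise
from scipy.spatial.transform import Rotation as R
def cam(name):
    c=vision.calibration(name); K=np.array(c["mtx"]); k1=c["k1"]
    if "extrinsics" in c: T=np.linalg.inv(np.array(c["extrinsics"]))
    else:
        W=np.eye(4); W[:3,:3]=R.from_euler('xyz',robot.current_eef_rot(),degrees=True).as_matrix(); W[:3,3]=robot.current_tool_pos()
        T=W@np.array(c["T_tool_cam"])
    return K,k1,T
def px2w(c,px,z):
    K,k1,T=c
    d=np.array([(px[0]-K[0,2])/K[0,0],(px[1]-K[1,2])/K[1,1]]); u=d.copy()
    for _ in range(20): u=d/(1+k1*(u@u))
    r=T[:3,:3]@np.array([u[0],-u[1],-1]); o=T[:3,3]
    return o+r*(z-o[2])/r[2]
def w2px(c,p):
    K,k1,T=c; q=np.linalg.inv(T)@np.append(p,1); u=np.array([q[0],-q[1]])/-q[2]
    u=u*(1+k1*(u@u)); return np.array([K[0,0]*u[0]+K[0,2],K[1,1]*u[1]+K[1,2]])
def save(name,im): cv2.imwrite(f'pics/{name}.png',im[:,:,::-1])
E
python3 - <<'E'
from h import *
for n in("scene","top"):
    im=vision.grab_frame(n); save(n+"0",im)
    print(n,cam(n)[2].round(3).tolist())
    for l in("stapler_mid","drawer_unit","drawer","drawer_pull","partition","tape_measure"):
        print(l,[(np.round(d["rect"]).tolist(),round(d["p"],2)) for d in recognise(l,n)[:2]])
print(robot.current_time_s(),robot.current_eef_rot())
E
```

```text
pics
scene [[-0.593, 0.381, -0.709, -0.492], [-0.805, -0.279, 0.524, 0.772], [0.002, 0.882, 0.472, 0.842], [0.0, 0.0, 0.0, 1.0]]
stapler_mid [([248.0, 244.0, 34.0, 95.0], 0.64), ([263.0, 308.0, 38.0, 50.0], 0.59)]
drawer_unit [([374.0, 195.0, 124.0, 162.0], 0.94)]
drawer [([385.0, 248.0, 102.0, 57.0], 0.77)]
drawer_pull [([387.0, 248.0, 102.0, 55.0], 0.6)]
partition [([383.0, 240.0, 18.0, 30.0], 0.62)]
tape_measure [([325.0, 280.0, 23.0, 20.0], 0.92), ([200.0, 328.0, 25.0, 31.0], 0.63)]
top [[-0.064, 0.854, -0.516, -0.23], [-0.998, -0.059, 0.026, 0.074], [-0.009, 0.517, 0.856, 1.405], [0.0, 0.0, 0.0, 1.0]]
stapler_mid [([256.0, 278.0, 46.0, 27.0], 0.67)]
drawer_unit [([400.0, 265.0, 99.0, 88.0], 0.66), ([424.0, 211.0, 147.0, 195.0], 0.65)]
drawer [([403.0, 266.0, 102.0, 83.0], 0.83)]
drawer_pull [([400.0, 264.0, 100.0, 87.0], 0.77)]
partition [([409.0, 263.0, 22.0, 49.0], 0.63)]
tape_measure [([322.0, 276.0, 22.0, 21.0], 0.83), ([409.0, 262.0, 22.0, 47.0], 0.62)]
0.7 [1.79993906e+02 2.21585407e-03 1.57155591e+02]
```

View pics/scene0.png

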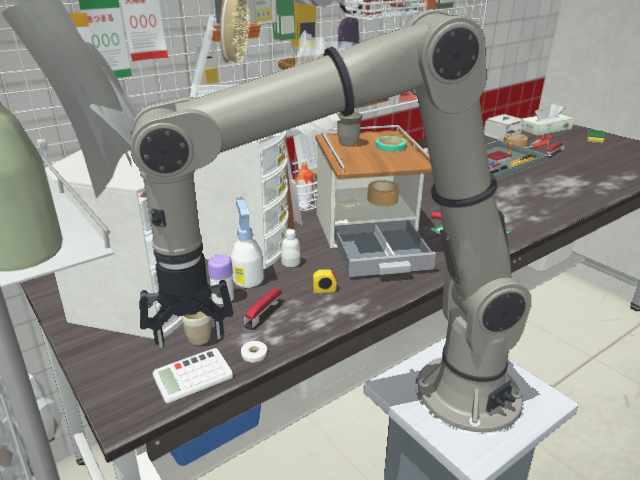

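```bash
python3 - <<'E'
import cv2
im=cv2.imread('pics/top0.png'); cv2.imwrite('pics/top0c.png',cv2.resize(im[150:350,220:487],(800,600),interpolation=cv2.INTER_CUBIC))
E
```

```text
(no output)
```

View pics/top0c.png

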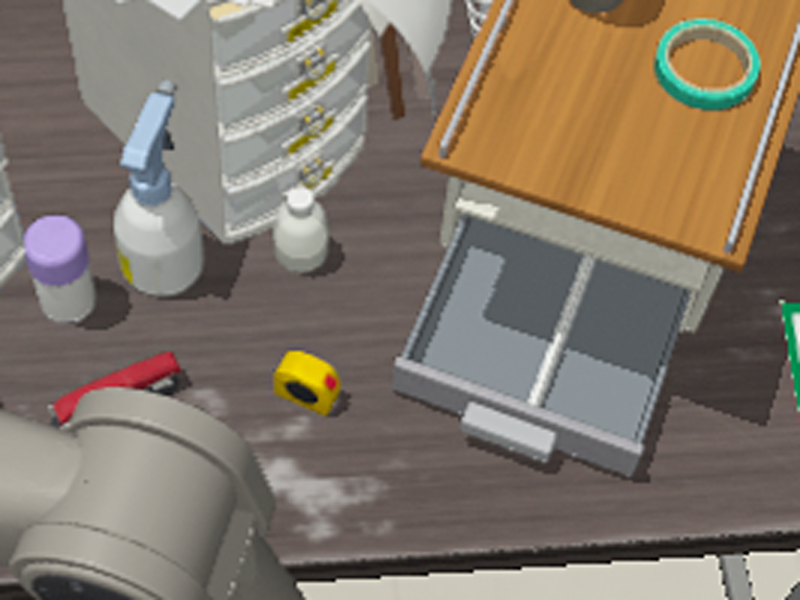

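The top crop shows the stapler at crop (60–180, 360–415), the drawer front's top edge from (396,363) to (643,448), the pull at (510,430), the partition from (588,258) to (540,400), and the board's front edge from (425,160) to (742,265). The arm hides part of the stapler. I'll convert these to world positions.

```bash
python3 - <<'E'
from h import *
c=cam("top"); s=800/267
f=lambda p,z:px2w(c,(p[0]/s+220,p[1]/3+150),z).round(3)
for n,p,z in [("panelL",(397,362),.064),("panelR",(643,447),.064),("boardL",(426,158),.286),("boardR",(742,262),.286),("part near",(540,402),.048),("part far",(588,258),.048),("pullL",(465,405),.05),("pullR",(556,440),.05),("pullLo",(465,415),.05),
 ("st far",(174,356),.047),("st near",(60,412),.03),("tape",(305,375),.055),("bottle",(300,195),.108),("jar",(57,240),.122)]: print(n,f(p,z))
c=cam("scene")
print("scene st far",px2w(c,(279,291),.045),"near",px2w(c,(248,324),.03),"tape",px2w(c,(325,272),.055))
print("scene panel",px2w(c,(347,264),.064),px2w(c,(434,256),.064), "pull",px2w(c,(381,264),.05),px2w(c,(410,262),.05))
E
```

```text
panelL [ 0.476 -0.076  0.064]
panelR [ 0.37  -0.298  0.064]
boardL [ 0.559 -0.097  0.286]
boardR [ 0.434 -0.351  0.286]
part near [ 0.431 -0.211  0.048]
part far [ 0.591 -0.285  0.048]
pullL [ 0.432 -0.138  0.05 ]
pullR [ 0.389 -0.22   0.05 ]
pullLo [ 0.421 -0.137  0.05 ]
st far [0.507 0.142 0.047]
st near [0.461 0.256 0.03 ]
tape [0.472 0.014 0.055]
bottle [0.648 0.007 0.108]
jar [0.602 0.249 0.122]
scene st far [0.48841475 0.14984893 0.045     ] near [0.43532108 0.27401142 0.03      ] tape [0.47772994 0.00869732 0.055     ]
scene panel [ 0.4632023  -0.05560153  0.064     ] [ 0.35303235 -0.27842311  0.064     ] pull [ 0.42484025 -0.14652732  0.05      ] [ 0.38511334 -0.21894953  0.05      ]
```

```bash
cat >> h.py <<'E'
def ori(psi,th,flip=0):
    p,t=np.radians([psi,th]); z=np.array([np.cos(p)*np.sin(t),np.sin(p)*np.sin(t),-np.cos(t)])
    y=np.array([-np.sin(p),np.cos(p),0])*(-1 if flip else 1); x=np.cross(y,z)
    return R.from_matrix(np.c_[x,y,z]).as_euler('xyz',degrees=True),z
E
python3 - <<'E'
from h import *
st=np.array([.475,.205,.04]); un=np.array([.423,-.187,0]); ux=np.array([.9,-.436,0]);uy=np.array([.436,.9,0])
pl=un+ux*.092+uy*.052+[0,0,.062]
for psi,p in((-67,st),(113,st),(-26,pl)):
  for th in(0,36) :
    for fl in(0,1):
      o,z=ori(psi,th,fl)
      for d in(0,.15):
        q=robot.inverse_kinematics(p-z*d,o); print(psi,th,fl,d,None if q is None else np.round(q).tolist())
E
```

```text
-67 0 0 0 [-42.0, 28.0, 22.0, 107.0, -13.0, 48.0, 10.0]
-67 0 0 0.15 [-43.0, 17.0, 22.0, 98.0, -7.0, 67.0, 4.0]
-67 0 1 0 [-20.0, 27.0, -7.0, 106.0, 5.0, 47.0, 174.0]
-67 0 1 0.15 [-72.0, 27.0, 65.0, 99.0, -25.0, 71.0, -158.0]
-67 36 0 0 [-62.0, 38.0, 22.0, 103.0, 24.0, 58.0, -36.0]
-67 36 0 0.15 [-67.0, 31.0, 19.0, 92.0, 23.0, 77.0, -35.0]
-67 36 1 0 [-40.0, 36.0, -9.0, 102.0, 42.0, 66.0, 129.0]
-67 36 1 0.15 [-44.0, 31.0, -15.0, 91.0, 36.0, 84.0, 133.0]
113 0 0 0 [-20.0, 27.0, -7.0, 106.0, 5.0, 47.0, 174.0]
113 0 0 0.15 [-72.0, 27.0, 65.0, 99.0, -25.0, 71.0, -158.0]
113 0 1 0 [-42.0, 28.0, 22.0, 107.0, -13.0, 48.0, 10.0]
113 0 1 0.15 [-43.0, 17.0, 22.0, 98.0, -7.0, 67.0, 4.0]
113 36 0 0 [-45.0, 55.0, 64.0, 104.0, -72.0, 94.0, -112.0]
113 36 0 0.15 [-35.0, 45.0, 64.0, 93.0, -59.0, 102.0, -118.0]
113 36 1 0 [-20.0, 37.0, 23.0, 103.0, -50.0, 70.0, 54.0]
113 36 1 0.15 [-22.0, 34.0, 39.0, 93.0, -48.0, 90.0, 53.0]
-26 0 0 0 [-18.0, 37.0, 50.0, 100.0, -33.0, 59.0, 109.0]
-26 0 0 0.15 [-24.0, 29.0, 60.0, 90.0, -26.0, 76.0, 104.0]
-26 0 1 0 [-25.0, 44.0, 64.0, 101.0, -44.0, 65.0, -62.0]
-26 0 1 0.15 [-26.0, 31.0, 65.0, 90.0, -29.0, 77.0, -74.0]
-26 36 0 0 [30.0, 19.0, -20.0, 131.0, 107.0, 15.0, -26.0]
-26 36 0 0.15 [-46.0, -15.0, 47.0, 136.0, 54.0, 30.0, 24.0]
-26 36 1 0 [20.0, 18.0, -10.0, 131.0, 111.0, 12.0, 148.0]
-26 36 1 0.15 [43.0, -8.0, -32.0, 134.0, 17.0, 18.0, -121.0]
```

```bash
python3 - <<'E'
from h import *
st=np.array([.475,.205,.04]); o,z=ori(-67,36,0)
robot.move_to(st-z*.16,o)
c=cam("wrist"); im=vision.grab_frame("wrist"); save("w1",im)
ds=recognise("stapler_mid","wrist"); print([(np.round(d["rect"]).tolist(),round(d["p"],2),px2w(c,d["rect"][:2],.03).round(3).tolist()) for d in ds[:3]])
print(w2px(c,st),robot.current_time_s())
print(c[2].round(3).tolist())
c=cam("top");im=vision.grab_frame("top"); save("top1",im)
cv2.imwrite('pics/top1c.png',cv2.resize(im[200:320,220:380],(800,600),interpolation=cv2.INTER_CUBIC)[:,:,::-1])
E
```

```text
[]
[322.25590224 220.91215859] 2.0167
[[0.92, -0.234, -0.314, 0.384], [0.392, 0.549, 0.738, 0.418], [-0.001, -0.802, 0.597, 0.227], [0.0, 0.0, 0.0, 1.0]]
```

View pics/w1.png

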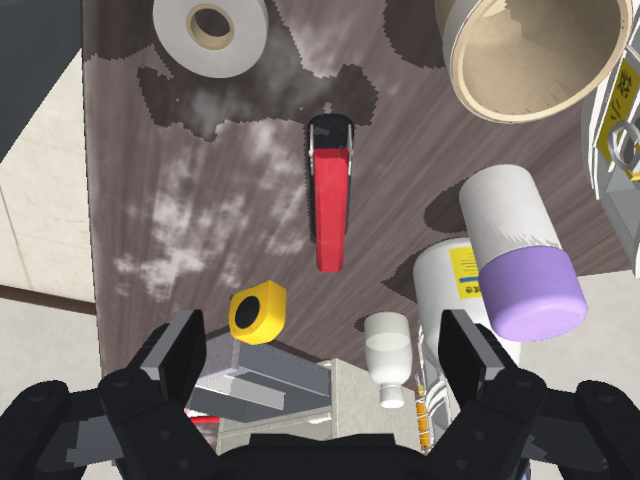

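The wrist view shows the stapler spanning from its black end at (331,114) to the red tip at (330,271), almost aligned with the image column. The jar is at right (520,255) and the tape at (258,312).

```bash
python3 - <<'E'
from h import *
c=cam("wrist")
for n,p,z in [("redtip top",(330,264),.042),("red top mid",(332,200),.047),("red start",(333,150),.047),("black end",(331,115),.03),("baseL far",(312,240),.003),("baseL near",(309,150),.003),("cup rim",(545,60),.082),("jar cap",(545,330),.122)]: print(n,px2w(c,p,z).round(4))
E
```

```text
redtip top [0.5027 0.1566 0.042 ]
red top mid [0.4691 0.2353 0.047 ]
red start [0.4519 0.2749 0.047 ]
black end [0.4463 0.2853 0.03  ]
baseL far [0.4955 0.1326 0.003 ]
baseL near [0.4526 0.2333 0.003 ]
cup rim [0.4949 0.3774 0.082 ]
jar cap [0.6123 0.2515 0.122 ]
```

View pics/top1c.png

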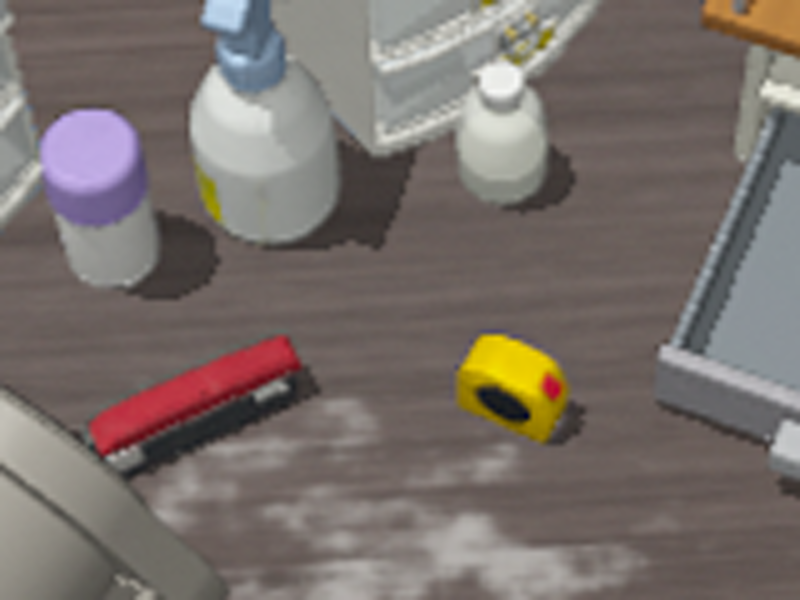

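```bash
python3 - <<'E'
from h import *
c=cam("top"); f=lambda x,y,z:px2w(c,(220+x/5,200+y/5),z).round(4)
print("tip",f(290,350,.046),"start",f(95,430,.046),"spray",f(270,200,.03))
m=np.array([.477,.214,.040]); o,z=ori(-66.3,36,0)
fingers.gripper_to(0.65)
robot.line_to(m-z*.06,o); robot.line_to(m,o,velocity=.06,f_stop=8)
print(robot.current_tool_pos(),robot.current_contact_force())
c=cam("wrist");im=vision.grab_frame("wrist"); save("w2",im)
E
```

```text
tip [0.5026 0.1422 0.046 ] start [0.4575 0.2573 0.046 ] spray [0.6176 0.1523 0.03  ]
[0.47714326 0.2145693  0.04019882] [-0.72066513  0.48275359 -0.83988153]
```

View pics/w2.png

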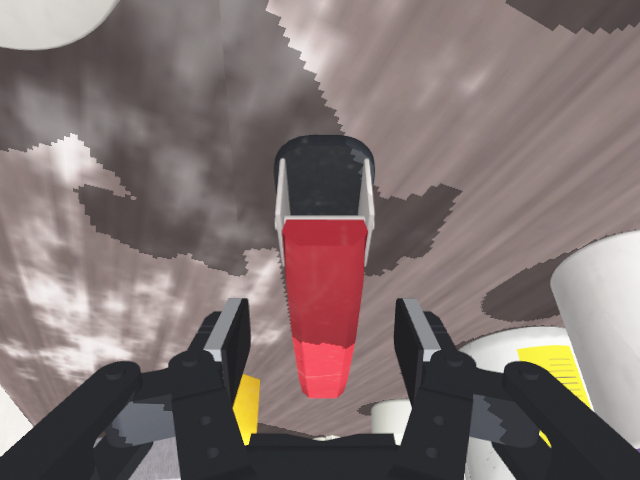

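Straddled and centred (red arm between the pads at columns 285–365). I'll grip and lift.

```bash
python3 - <<'E'
from h import *
fingers.gripper_to(0.0,force=50)
print(robot.current_finger_gap(),robot.current_gripper_force())
p=np.array(robot.current_tool_pos()); robot.line_to(p+[0,0,.17],velocity=.12)
print(robot.current_finger_gap(),robot.current_contact_force(),robot.current_time_s())
c=cam("wrist");save("w3",vision.grab_frame("wrist"))
im=vision.grab_frame("top"); save("top2",im)
cv2.imwrite('pics/top2c.png',cv2.resize(im[200:320,340:500],(800,600),interpolation=cv2.INTER_CUBIC)[:,:,::-1])
# IK options for place
un=np.array([.423,-.187,0]); ux=np.array([.9,-.436,0]);uy=np.array([.436,.9,0])
for th in (35,40):
  o,z=ori(-25.8,th,0)
  for dx in(.092,.1):
    pl=un+ux*dx+uy*.052+[0,0,.0605]
    for q in (pl,pl+[0,0,.03],pl-ux*.06+[0,0,.10],pl-ux*.06+[0,0,.14]):
      a=robot.inverse_kinematics(q,o);print(th,dx,q.round(3),None if a is None else np.round(a).tolist())
E
```

```text
0.24597104388733432 49.37907848507166
0.25272340454244013 [ 0.92253219 -0.66860549 -1.84799219] 6.4333
35 0.092 [ 0.528 -0.18   0.06 ] [30.0, 19.0, -20.0, 130.0, 101.0, 14.0, -20.0]
35 0.092 [ 0.528 -0.18   0.09 ] [30.0, 15.0, -20.0, 129.0, 79.0, 13.0, 2.0]
35 0.092 [ 0.474 -0.154  0.16 ] [-47.0, -5.0, 55.0, 134.0, 44.0, 20.0, 35.0]
35 0.092 [ 0.474 -0.154  0.2  ] [-50.0, -13.0, 53.0, 131.0, 46.0, 31.0, 35.0]
35 0.1 [ 0.536 -0.184  0.06 ] [30.0, 19.0, -20.0, 129.0, 100.0, 14.0, -19.0]
35 0.1 [ 0.536 -0.184  0.09 ] [31.0, 15.0, -20.0, 128.0, 78.0, 13.0, 3.0]
35 0.1 [ 0.482 -0.158  0.16 ] [-47.0, -4.0, 57.0, 133.0, 40.0, 18.0, 40.0]
35 0.1 [ 0.482 -0.158  0.2  ] [-50.0, -11.0, 55.0, 130.0, 44.0, 29.0, 37.0]
40 0.092 [ 0.528 -0.18   0.06 ] [17.0, 18.0, -6.0, 135.0, 137.0, 16.0, -59.0]
40 0.092 [ 0.528 -0.18   0.09 ] [29.0, 15.0, -20.0, 133.0, 115.0, 16.0, -35.0]
40 0.092 [ 0.474 -0.154  0.16 ] [-43.0, -6.0, 50.0, 138.0, 69.0, 17.0, 10.0]
40 0.092 [ 0.474 -0.154  0.2  ] [-48.0, -14.0, 50.0, 135.0, 61.0, 28.0, 19.0]
40 0.1 [ 0.536 -0.184  0.06 ] [16.0, 19.0, -5.0, 134.0, 138.0, 16.0, -59.0]
40 0.1 [ 0.536 -0.184  0.09 ] [15.0, 15.0, -4.0, 133.0, 122.0, 12.0, -43.0]
40 0.1 [ 0.482 -0.158  0.16 ] [-42.0, -4.0, 50.0, 138.0, 67.0, 15.0, 12.0]
40 0.1 [ 0.482 -0.158  0.2  ] [-48.0, -13.0, 51.0, 134.0, 60.0, 26.0, 21.0]
```

View pics/top2c.png

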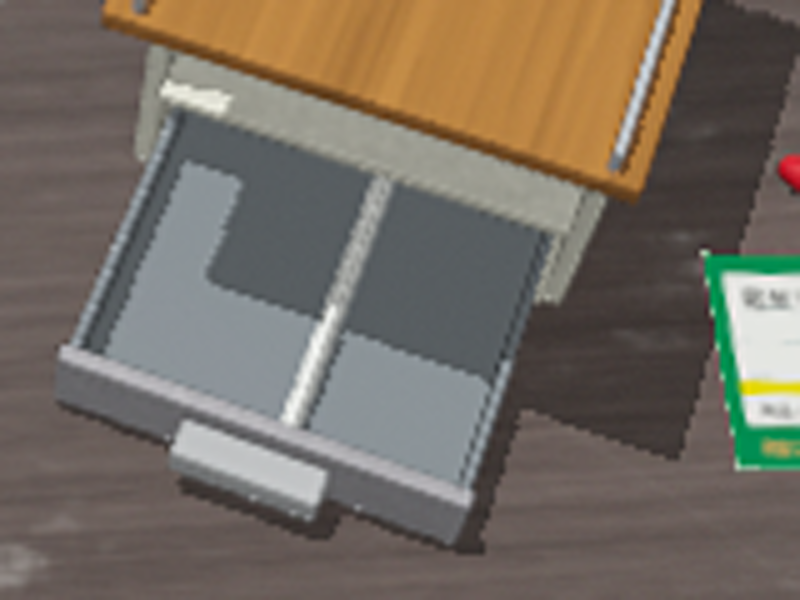

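```bash
python3 - <<'E'
from h import *
c=cam("top"); f=lambda x,y,z:px2w(c,(340+x/5,200+y/5),z)
A=f(60,360,.064);B=f(464,508,.064);print("panel outer",A.round(4),B.round(4))
d=(A-B)[:2];L=np.linalg.norm(d);yaw=np.degrees(np.arctan2(-d[0],d[1]));print("w",L,"yaw",yaw)
E1=f(103,20,.278);E2=f(637,195,.278);d2=(E1-E2)[:2];print("board",np.linalg.norm(d2),np.degrees(np.arctan2(-d2[0],d2[1])),((E1+E2)/2).round(4))
y=np.radians(yaw);ux=np.array([np.cos(y),np.sin(y),0]);uy=np.array([-np.sin(y),np.cos(y),0]);M=(A+B)/2
for n,p in [("part near",f(292,422,.048)),("part far",f(380,182,.048)),("pullL",f(172,462,.05)),("pullR",f(316,517,.05)),("wallL",f(75,350,.056)),("wallLfar",f(175,114,.056)),("boardmid",(E1+E2)/2),("floor corner",f(108,355,.02)),("mouthR",f(550,232,.056))]:
  print(n,((p-M)@ux).round(4),((p-M)@uy).round(4))
E
```

```text
panel outer [ 0.4714 -0.0738  0.064 ] [ 0.3619 -0.2913  0.064 ]
w 0.2435273066106217 yaw -26.732030026379825
board 0.28812392059788144 -26.183466953025793 [ 0.4971 -0.2232  0.278 ]
part near 0.0224 -0.0149
part far 0.1998 -0.0132
pullL -0.0299 0.0406
pullR -0.0308 -0.0464
wallL 0.0138 0.1171
wallLfar 0.1931 0.1184
boardmid 0.0901 -0.0001
floor corner 0.0371 0.1023
mouthR 0.2002 -0.1186
```

```bash
cat >> h.py <<'E'
yaw=-26.4; _y=np.radians(yaw); ux=np.array([np.cos(_y),np.sin(_y),0]);uy=np.array([-np.sin(_y),np.cos(_y),0]); M=np.array([.4167,-.1826,0])
def U(a,b,z): return M+a*ux+b*uy+[0,0,z]
E
python3 - <<'E'
from h import *
o,z=ori(yaw,36,0)
print(robot.inverse_kinematics(U(.03,.054,.2),o))
robot.move_to(U(.03,.054,.2),o)
q=np.array(robot.current_joint_positions());print(q.round(1),robot.current_time_s(),robot.current_finger_gap(),robot.current_contact_force())
for a,h in((.06,.17),(.098,.14),(.098,.1),(.098,.08),(.098,.0605)):
  j=robot.inverse_kinematics(U(a,.054,h),o);print(a,h,None if j is None else np.round(j,1))
E
```

```text
[-49.24698247 -14.09681284  50.246821   132.70774477  50.97241452
  31.59406724  28.24341844]
[-49.3 -14.1  50.2 132.6  51.   31.6  28.2] 7.8917 0.2449866007084871 [-0.37770081 -0.42611389 -1.36286659]
0.06 0.17 [-54.6  -3.6  63.7 132.   42.2  19.2  37.2]
0.098 0.14 [  0.7   7.4  11.6 128.2  37.1  11.9  41. ]
0.098 0.1 [ 2.960e+01  1.340e+01 -2.020e+01  1.295e+02  7.960e+01  1.360e+01
 -1.000e-01]
0.098 0.08 [ 29.2  16.  -20.1 130.4  94.3  14.1 -14.7]
0.098 0.0605 [ 19.9  17.8  -9.6 131.5 110.7  12.3 -32.3]
```

```bash
python3 - <<'E'
from h import *
for psi in(-50,-42,-34,-26.4,-18,-10,-2):
  o,z=ori(psi,36,0)
  for b in(.04,.054,.068):
    r=[]
    for a,h in((.098,.13),(.098,.09),(.098,.0605)):
      j=robot.inverse_kinematics(U(a,b,h),o);r.append(None if j is None else np.round(j).astype(int).tolist())
    print(psi,b,r)
E
```

```text
-50 0.04 [[-37, 15, 45, 125, 39, 22, 12], [-33, 21, 42, 127, 45, 16, 3], [-32, 25, 41, 128, 53, 12, -7]]
-50 0.054 [[-37, 16, 44, 124, 39, 23, 10], [-34, 21, 41, 126, 45, 17, 2], [-33, 25, 41, 127, 51, 13, -7]]
-50 0.068 [[-38, 17, 43, 123, 39, 24, 9], [-35, 21, 40, 125, 44, 19, 1], [-34, 26, 40, 126, 50, 14, -7]]
-42 0.04 [[-35, 13, 47, 127, 37, 16, 22], [-23, 17, 34, 129, 59, 12, -1], [-13, 20, 22, 130, 83, 13, -26]]
-42 0.054 [[-37, 14, 46, 127, 37, 17, 20], [-25, 17, 34, 129, 58, 14, -1], [-15, 20, 22, 129, 80, 14, -24]]
-42 0.068 [[-38, 14, 46, 126, 38, 18, 19], [-34, 20, 42, 128, 47, 12, 7], [-17, 21, 22, 129, 76, 15, -22]]
-34 0.04 [[-26, 10, 39, 129, 36, 12, 34], [-1, 14, 12, 130, 77, 12, -8], [9, 18, 1, 131, 100, 14, -31]]
-34 0.054 [[-30, 11, 42, 129, 35, 12, 32], [-3, 14, 12, 130, 75, 13, -8], [7, 18, 1, 131, 97, 15, -29]]
-34 0.068 [[-33, 12, 43, 128, 35, 13, 31], [-5, 15, 12, 129, 74, 14, -8], [5, 18, 1, 130, 94, 16, -28]]
-26.4 0.04 [[23, 9, -10, 129, 51, 12, 30], [32, 14, -20, 130, 88, 12, -7], [31, 19, -20, 132, 110, 14, -28]]
-26.4 0.054 [[11, 9, 1, 129, 48, 12, 30],
[... 449 characters left out ...]
30, 91, 14, 0], [40, 20, -30, 131, 114, 13, -24]]
-10 0.04 [[13, 9, 11, 129, -52, 12, 151], [75, 26, -62, 129, 87, 15, 22], [65, 26, -50, 130, 110, 12, -2]]
-10 0.054 [[74, 18, -60, 127, 51, 12, 53], [73, 26, -62, 129, 88, 16, 19], [63, 26, -50, 130, 110, 13, -3]]
-10 0.068 [[72, 18, -60, 127, 56, 13, 46], [71, 26, -62, 129, 89, 17, 16], [61, 26, -50, 130, 109, 14, -4]]
-2 0.04 [[63, 13, -39, 126, -29, 12, 141], [17, 15, 11, 129, -81, 18, -169], [77, 33, -61, 129, 94, 13, 27]]
-2 0.054 [[52, 12, -30, 126, -36, 12, 146], [15, 14, 11, 129, -82, 16, -170], [75, 33, -61, 129, 96, 14, 23]]
-2 0.068 [[41, 11, -20, 126, -42, 12, 149], [22, 14, 1, 129, -80, 13, -173], [73, 33, -61, 129, 98, 15, 19]]
```

```bash
python3 - <<'E'
from h import *
o,z=ori(-49,36,0); b=.06
robot.move_to(U(.03,b,.2),o)
print(np.round(robot.current_joint_positions(),1))
for a,h in((.075,.14),(.098,.11),(.098,.085)):
  robot.line_to(U(a,b,h),o,velocity=.1); print(np.round(robot.current_joint_positions(),1),robot.current_tool_pos().round(4) if hasattr(robot.current_tool_pos(),'round') else robot.current_tool_pos(),np.round(robot.current_contact_force(),1))
print(robot.current_time_s(),robot.current_finger_gap())
save("w4",vision.grab_frame("wrist"))
im=vision.grab_frame("top"); cv2.imwrite('pics/top4c.png',cv2.resize(im[180:320,320:507],(800,600),interpolation=cv2.INTER_CUBIC)[:,:,::-1])
E
```

```text
[-42.6  -2.1  37.2 127.   47.6  42.2   3.2]
[-37.4  11.2  40.5 126.4  45.   27.    4.4] [ 0.5104 -0.1624  0.1404] [-0.3 -0.2 -1.1]
[-33.9  17.8  40.1 125.1  43.5  20.7   4.8] [ 0.531  -0.1725  0.1102] [ 0.6 -0.3 -1.7]
[-34.6  21.7  41.6 126.3  45.1  16.2   1.3] [ 0.531  -0.1723  0.0852] [-0.3  0.1 -1.7]
10.2167 0.24585723896368586
```

View pics/w4.png

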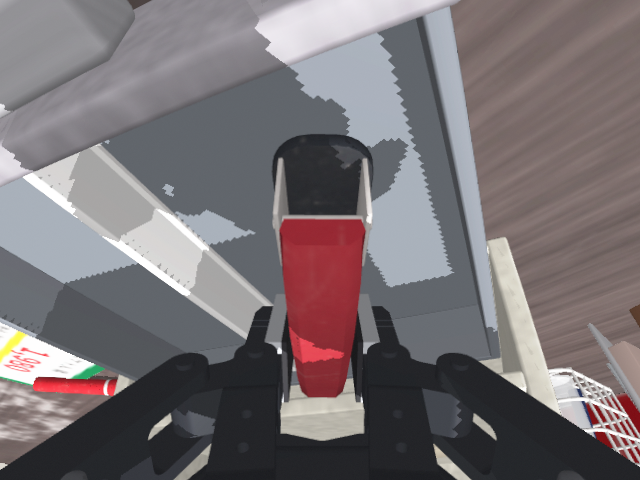

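The stapler still sits level in the grip, between the partition (left, ending near (270,335)) and the left wall (450,150). The black end is clear of the front panel. I'll lower it with force sensing.

```bash
python3 - <<'E'
from h import *
o,z=ori(-49,36,0); b=.06
robot.line_to(U(.098,b,.064),o,velocity=.05)
s=robot.line_to(U(.098,b,.057),o,velocity=.015,f_stop=2.5)
p=np.array(robot.current_tool_pos());print(s,p.round(4),np.round(robot.current_contact_force(),1),np.round(robot.current_joint_positions(),1))
g=robot.current_finger_gap()
fingers.gripper_to(g+.05); fingers.gripper_to(g+.2); robot.pause(.3)
print(robot.current_finger_gap(),np.round(robot.current_contact_force(),1))
robot.line_to(p-z*.05,o,velocity=.06)
print(np.round(robot.current_joint_positions(),1),robot.current_time_s())
c=cam("wrist");save("w5",vision.grab_frame("wrist"))
E
```

```text
True [ 0.5319 -0.1725  0.0603] [ 0.3 -0.5  2.9] [-34.   25.6  41.6 127.2  50.4  12.1  -5.9]
0.44683569180924 [-0.4  0.2  0.2]
[-37.7  17.   40.2 128.2  49.   21.4  -3.7] 13.0333
```

View pics/w5.png

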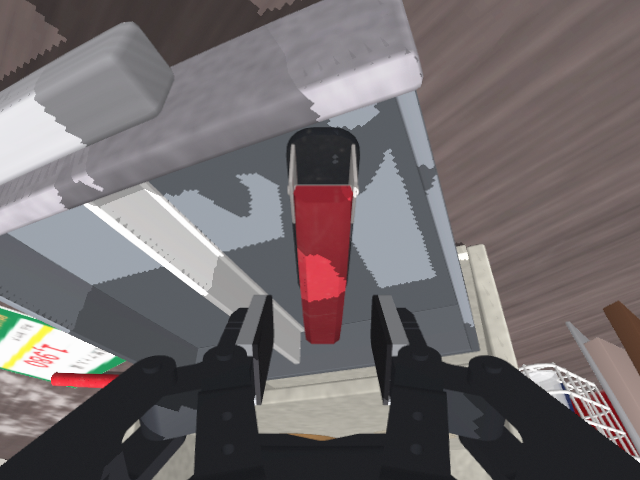

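The stapler lies flat in the left part, released, with its black end at (323,150) clear of the front panel. Next I'll scan for a reachable pushing pose.

```bash
python3 - <<'E'
from h import *
robot.line_to(U(.03,.06,.2),ori(-49,36,0)[0],velocity=.15)
fingers.gripper_to(0.0)
for th in(0,20,30,38,45,55):
  for de in((0,) if th==0 else (-50,-25,0,25,50)):
    for fl in(0,1):
      o,z=ori(yaw+de,th,fl); r=[]
      for s in(-.06,0,.06,.12,.18):
        j=robot.inverse_kinematics(U(-.034+s,0,.032)-z*robot.tip_reach,o); r.append('----' if j is None else np.round(j).astype(int).tolist())
      print(th,de,fl,r)
E
```

```text
0 0 0 [[-39, 24, 73, 130, -32, 47, 119], [-26, 26, 58, 122, -30, 48, 115], [-13, 28, 45, 113, -26, 50, 110], [-4, 32, 36, 103, -23, 52, 106], [3, 36, 29, 93, -20, 56, 102]]
0 0 1 [[-20, 14, 46, 130, -15, 41, -80], [-16, 21, 44, 122, -21, 45, -75], [-12, 28, 44, 113, -25, 49, -71], [-9, 34, 43, 104, -28, 54, -70], [-5, 40, 42, 94, -30, 58, -70]]
20 -50 0 [[-36, 9, 40, 139, 26, 31, -5], [-29, 16, 39, 131, 17, 30, 7], [-22, 21, 36, 123, 11, 31, 15], [-16, 27, 33, 115, 6, 34, 22], [-13, 33, 34, 106, 0, 37, 29]]
20 -50 1 [[56, 17, -61, 136, 52, 46, 149], [57, 26, -62, 128, 58, 52, 149], [-42, 33, 65, 124, -22, 33, -133], [-37, 40, 65, 115, -31, 37, -125], [-31, 46, 64, 106, -36, 43, -121]]
20 -25 0 [[-39, 3, 46, 144, 32, 22, 17], [-30, 11, 44, 137, 14, 20, 39], [-15, 16, 31, 129, 10, 21, 44], [-3, 21, 21, 120, 11, 24, 45], [-4, 27, 25, 112, 0, 27, 55]]
20 -25 1 [[-59, 4, 69, 145, 27, 21, -157], [-48, 17, 67, 137, -13, 19, -114], [-40, 27, 65, 129, -34, 25, -94], [-35, 35, 65, 121, -44, 31, -85], [-30, 42, 64, 112, -49, 37, -82]]
20 0 0 [[-25, -1, 43, 147, 15, 14, 68], [-19, 8, 41, 139, -1
[... 5962 characters left out ...]
 ['----', '----', '----', '----', [63, 44, -51, 140, 153, 56, -48]]
55 0 1 ['----', '----', '----', '----', [46, 35, -31, 140, 161, 50, 113]]
55 25 0 ['----', '----', '----', [96, 52, -62, 141, 182, 28, -32], [91, 54, -62, 133, 176, 24, -27]]
55 25 1 ['----', '----', '----', [96, 52, -62, 141, 182, 28, 148], [84, 46, -52, 133, 196, 26, 127]]
55 50 0 [[82, 31, -10, 146, -79, 51, -96], [83, 33, -20, 140, -81, 45, -103], [85, 37, -30, 133, -80, 38, -110], [80, 39, -30, 125, -79, 36, -117], [75, 42, -30, 118, -75, 35, -124]]
55 50 1 [[82, 31, -10, 146, -79, 51, 84], [83, 33, -20, 140, -81, 45, 77], [85, 37, -30, 133, -80, 38, 70], [80, 39, -30, 125, -79, 36, 63], [75, 42, -30, 118, -75, 35, 56]]
```

```bash
python3 - <<'E'
from h import *
o,z=ori(yaw-50,50,0); P=lambda a,h=.032,b=-.006:U(a,b,h)-z*robot.tip_reach
robot.move_to(P(-.085,.16),o)
robot.line_to(P(-.075),o,velocity=.15)
f0=np.array(robot.current_contact_force())
s=robot.line_to(P(-.015),o,velocity=.03,f_stop=2.5)
p=np.array(robot.current_tool_pos())+z*robot.tip_reach-M
print(s,"tip dx",(p@ux).round(4),(p@uy).round(4),p[2].round(4),f0.round(1),np.round(robot.current_contact_force(),1),np.round(robot.current_joint_positions(),1),robot.current_time_s())
save("w6",vision.grab_frame("wrist"))
E
```

```text
True tip dx -0.0314 -0.0061 0.0316 [ 0.2  0.7 -0.1] [0.  0.3 0.5] [-42.5  30.2  26.8 137.3  64.9  41.2 -64.6] 17.625
```

View pics/w6.png

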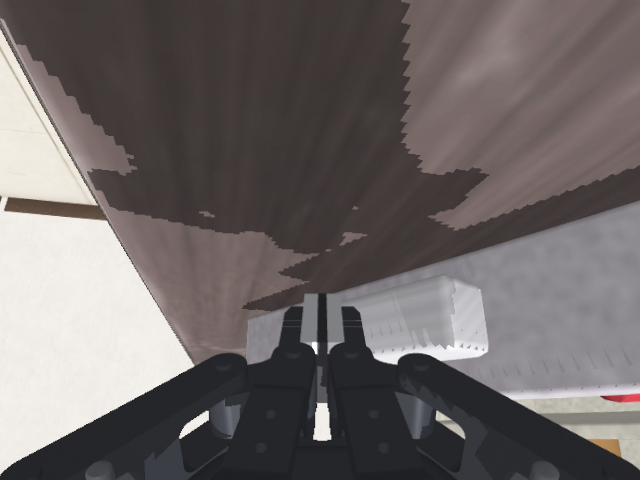

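The shut fingertips rest against the pull at about (325,330), within its width. Pushing now.

```bash
python3 - <<'E'
from h import *
o,z=ori(yaw-50,50,0); P=lambda a,h=.032,b=-.006:U(a,b,h)-z*robot.tip_reach
def rep(s):
  p=np.array(robot.current_tool_pos())+z*robot.tip_reach-M; f=np.array(robot.current_contact_force())
  print(s,(p@ux).round(4),(p@uy).round(4),p[2].round(4),"F",f.round(1),round(float(f@ux),1),robot.current_time_s()); return float(f@ux)
for a,v in((.03,.05),(.09,.05),(.133,.04)):
  s=robot.line_to(P(a),o,velocity=v,f_stop=18); rep(s)
  if s: break
E
```

```text
False 0.0285 -0.0066 0.0313 F [-4.4  3.2  1.7] -5.4 19.0583
False 0.0882 -0.0068 0.0313 F [-3.7  3.6  2.1] -4.9 20.4083
False 0.1309 -0.007 0.0313 F [-5.5  4.9  3.4] -7.1 21.6333
```

```bash
python3 - <<'E'
from h import *
o,z=ori(yaw-50,50,0); P=lambda a,h=.032,b=-.006:U(a,b,h)-z*robot.tip_reach
a=.133
while a<.175:
  a+=.004
  s=robot.line_to(P(a),o,velocity=.012,f_stop=4.5)
  p=np.array(robot.current_tool_pos())+z*robot.tip_reach-M; f=float(np.array(robot.current_contact_force())@ux)
  print(s,round(a,3),(p@ux).round(4),round(f,1))
  if s or f<-11: break
print(robot.current_time_s())
E
```

```text
False 0.137 0.1349 -6.7
False 0.141 0.1389 -7.4
False 0.145 0.1428 -7.8
True 0.149 0.1453 -0.9
23.4417
```

```bash
python3 - <<'E'
from h import *
o,z=ori(yaw-50,50,0); P=lambda a,h=.032,b=-.006:U(a,b,h)-z*robot.tip_reach
def rep(s):
  p=np.array(robot.current_tool_pos())+z*robot.tip_reach-M; f=float(np.array(robot.current_contact_force())@ux)
  print(s,(p@ux).round(4),round(f,1))
s=robot.line_to(P(.151),o,velocity=.01,f_stop=10.5); rep(s)
robot.line_to(P(.11),o,velocity=.1); robot.line_to(P(.05,.08),o,velocity=.15)
save("w7",vision.grab_frame("wrist"));im=vision.grab_frame("top");print(robot.current_time_s())
cv2.imwrite('pics/top7c.png',cv2.resize(im[180:320,320:507],(800,600),interpolation=cv2.INTER_CUBIC)[:,:,::-1])
E
```

```text
True 0.1453 -0.8
25.1
```

View pics/w7.png

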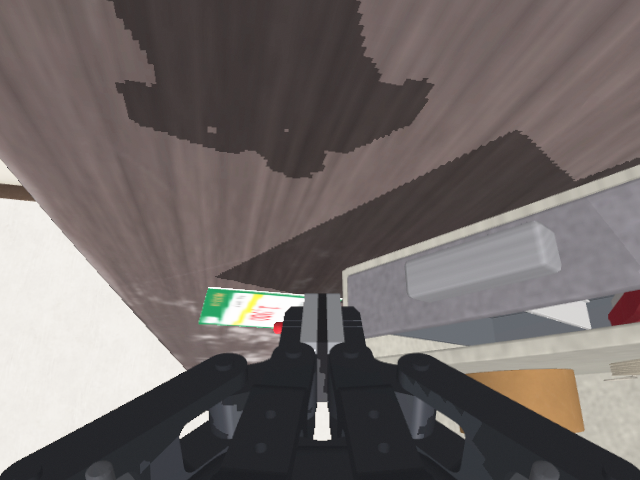

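The drawer front is flush with the carcass, around (345,270)–(640,190). Both pushes stopped at the same position, so it is fully home. I'll back away and hand in.

```bash
python3 - <<'E'
from h import *
o,z=ori(yaw-50,50,0)
robot.line_to(U(-.04,0,.2)-z*robot.tip_reach,o,velocity=.15); robot.pause(.5)
im=vision.grab_frame("top"); 
for l in("tape_measure","small_bottle","cream_jar","spray_bottle"):
    print(l,[(np.round(d["rect"]).tolist(),round(d["p"],2)) for d in recognise(l,"top")[:1]])
print(robot.current_time_s(),robot.current_contact_force()); print(workorder.close_job())
E
```

```text
tape_measure []
small_bottle [([320.0, 227.0, 18.0, 28.0], 0.59)]
cream_jar [([239.0, 238.0, 25.0, 37.0], 0.75)]
spray_bottle [([274.0, 211.0, 30.0, 75.0], 0.65)]
27.0 [0.88900398 0.09717856 0.14904343]
the job is handed in; nothing more can be done
None
```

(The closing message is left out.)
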